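# Seat the die plate in the tile press bracket

## Task

Fit the loose aluminium die plate into the bed bracket of the tile press, whose grey carriage is clamped somewhere along its green base: tilt it, slide one of its ears under the roof of the sprung slot and push against the spring, then swing the other end down and press it home between the brass clips, so that the whole plate sits flat on the carriage floor. Work by feel and do not force it, or the clips will bend. Let go when done, and leave the vase, jar and mug where they stand.

Things in the scene. Friction and masses are not known exactly. Their poses are not given: they have to be found in the camera images.
- die_mid (a point): Loose aluminium die plate, grip block up: its centre, 27.5 mm above its underside. Body 80 (x) x 130 (y) x 10 mm; at each end an ear 40 wide (x), 20 long (y), 10 thick, level underneath: 170 mm over the ears. Red grip block in the middle of its top: 50 (x) x 24 (y) x 45 mm high. z up; same after a half turn about z. 0.4 kg.
- die: The same die plate: origin at the centre of its underside. It cannot go in level: one ear goes under the roof with the other end raised 10 to 14 degrees, and pushes the shoe back 6 mm or more so that the other end fits down. Seated, it lies flat on the carriage floor, 0 to 4 mm from C towards the shoe.
- bed (a point): Green bracket base, fixed: mid-point, 20 mm above the table, level with the floor of the grey seat carriage on it. y along to the sprung slot, x across, z up. The carriage stays clamped anywhere up to 12 mm either way along y from here, a different place each time and not in the readings: find it by touch or sight. Carriage sizes below are from its own middle C, which lies on this y axis.
- bracket: The whole fixed bracket, base and carriage; origin under bed, on the table. The clamped carriage cannot be shifted.
- spring_end (a point): +y end of the green base, 154 mm from bed. Sprung slot on the carriage: mouth 74 mm from C, 45 mm wide (57 at the flare), roofed from there to 112 mm, roof underside 16, top 22 mm above the floor. Inside, a brass spring shoe facing the mouth at 79 mm gives 10 mm to its hard stop: 3 N at first touch, 6.5 N just before the stop.
- clip_end (a point): -y end of the base, 146 mm from bed. Clip slot, open on top: brass clips 70 to 84 mm from C, 37 mm apart for the 40 mm ear, each giving 4.5 mm, flaring to 49 mm at 20 mm above the floor (grey cheeks as high). End wall 85.5 mm from C, above 10 mm bevelled out to 91 mm. The ear sticks half-way unless pressed down near it with 12 to 18 N; never force it.
- vase_mid (a point): Middle (85 mm up) of a terracotta vase 170 mm high, 84 mm across. Bystander.
- jar_mid (a point): Middle (45 mm up) of a closed glaze jar, 90 mm high, 68 mm across. Bystander.
- mug_mid (a point): Middle (42 mm up) of a white mug 85 mm high, 76 mm across. Bystander.
Not all that is in view belongs to the job. Several things look just like the die: the one meant starts nearest to the robot's base.

How it is judged:
On the way:
1. the die plate has been lifted clear of the table (height (world z) of die_mid above 0.06 m), for 0.1 s.
At the end, for the whole second after the job is handed in: The die plate lies at rest and released, flat on the carriage floor with both ears in their slots: centre height within about 1.8 mm of seated, tilt under 0.022 rad, within 5 mm of the bracket's centre line, between -18 and +21 mm along it from bed, long axis within 0.09 rad of the bracket's (z of die_mid in the frame of bed between 0.025 and 0.0293 m and y of die_mid in the frame of bed between -0.018 and 0.021 m and x of die_mid in the frame of bed between -0.005 and 0.005 m and angle between die_mid's own z axis and vertical below 0.022 rad and angle between the y axis of die_mid and the y axis of bed, either way round below 0.09 rad and linear speed of die below 0.01 m/s); the robot touches nothing.
It fails at once if the plate was forced: contact between plate and bracket over 80 N in all (contact force between die and bracket above 80 N).
It fails at once if the vase, jar or mug was moved more than 50 mm or knocked over (distance of any of vase_mid, jar_mid, mug_mid from where it was at the start of the episode above 0.05 m or angle between any of vase_mid, jar_mid, mug_mid's own z axis and vertical above 0.5 rad).
It also fails if it takes over 53 s, if anything falls off the work surface, if the arm or the gripper's body presses on something with over 40 N, if the wrist force passes 120 N, or if a joint passes its speed limit or range.

## Robot

A 6-joint arm with a two-finger parallel gripper is mounted at the origin on the work surface. World frame = base frame: x ahead of the robot, y to its left, z up, the work surface at z = 0. Lengths are in m, angles in rad, forces in N, time in s.
With the tool pointing down it reaches from about 0.35 to 0.925 m from the base axis. Payload 6.4 kg.
Tool frame: the origin (TCP) lies at the very end of the fingers, on their centre line; the grasp point (between the pads) lies robot.tcp_to_grasp behind it (robot.tcp_to_grasp is the distance from the TCP to the grasp point, in m); x points along the fingers, y is the direction in which the jaws open and shut, and the axes are right-handed (so a half turn about x gives the same grasp; the last joint's range is limited). The gripper opens to 94 mm and grips with 3 to 60 N. Pads are 16 mm wide; open, the fingers measure 119 mm over their backs; the gripper's body (75 mm by 177 mm) begins 78 mm behind the grasp point.
Start: joints at [-1.491, 0.245, 1.558, -0, 1.339, -0.174], TCP at [0.163, -0.629, 0.205] pointing down, gripper open.
Joint ranges: [-3.13, 3.13], [-1.02, 2.26], [0.13, 2.54], [-0.95, 4.09], [0.21, 2.88], [-2.74, 2.74]. Speed limits (rad/s): [2.57, 2.57, 3.14, 3.14, 3.14, 3.14].

## Interface

Orientations are given as a unit quaternion [x, y, z, w].
In Python, from cell import robot gives the robot as it stands.
- The arm moves only by the tool move_arm, never from a script. Its argument "motion" is one flat list of numbers, 4 for each row, row after row: the shift along the tool's x, y, z in m, then the turn about the tool's x in degrees. A call has 1 to 20 rows; each row is the pose to reach, as a shift and turn from the pose commanded when the call began, along the tool's axes at that moment; what a row does not reach only later rows make up. A row lasts 1/8 s, in which the tool goes at most 62.5 mm and 10.7 degrees, less where a joint would pass 70% of its speed; a pose out of reach is approached as far as the arm can. A call with a gripper value outside its range is refused whole. "gripper" is the finger opening in m, from 0 to 0.094, set as the call begins (left out, the last holds). The fingers move at their own pace and stop on an object; "newtons" is the grip in N (left out, the last holds). Time passes only in rows, so rows that repeat a pose let the fingers close. It gives the time, the measured TCP pose, the force and the opening at its end, in the units of the state.
- robot.get_obs(): the state, without advancing time (a new reading comes with each control period).
- robot.get_image(name): name is "side" or "top" or "wrist"; returns the picture (420x560x3 uint8, blue, green, red); there is no depth.
- robot.get_calibration(name): a dict with "vfov" (degrees; the focal length in pixels is half the picture's height over the tangent of half this angle, whatever the lens; pixels are square), "cx", "cy" (the principal point, pixels), "k1" (the pictures are not rectified: a ray, as slopes to the right and down, at radius r is drawn at 1 + k1 r^2 times it, then the intrinsics apply), "R" (3x3) and "t" (3): a world point X has camera coordinates R X + t. Camera axes: x right, y down, z forward; pixel columns grow to the right and rows downward; lengths in m; the calibration is good to about 2 mm. A picture is of the moment at which its call begins: read the wrist's pose just before it. get_calibration takes no time and is no camera call; for the wrist camera it gives the pose at the moment of the call.
- robot.hand_in(): hands the job in, once; it reports no verdict.
The state is a dict: "time": time; "joint_pos": joint angles; "dq": joint speeds; "joint_torque": joint torques, N m; "tcp_pos": TCP position; "orientation": TCP orientation; "force": force on the tool from outside, world axes, zero at the start; "moment": the same for the moment, N m; "finger_gap": finger opening in m.
Only numpy, scipy, OpenCV 4.12 (cv2) and the standard library are available. Lean on these libraries where they do the work, as an engineer would, in place of code of your own. Each camera call takes 0.05 s, during which the arm holds its last target. There are 200 camera calls.

## Working session

There is one attempt and no reset: what is moved stays moved. The work goes in short steps, Python scripts to look and compute and a tool call to move; the robot and the scene stay as the last step left them, time stands still between calls to the robot, and variables do not carry over. Pictures are saved under pics/ and viewed, about 8 in all and at most 12, crops included, and the job is handed in when it is done.

Besides the shell and the picture viewer there is one more tool, called in YAML: its name, and indented under it one key for each argument. move_arm: Moves the arm, as the interface text tells. Its arguments: {"type":"object","properties":{"motion":{"type":"array","items":{"type":"number"}},"gripper":{"type":"number"},"newtons":{"type":"number"}},"required":["motion"]}

```bash
mkdir -p pics; ls; cat > h.py <<'E'
import numpy as np, cv2
from cell import robot
from scipy.spatial.transform import Rotation as Ro
def cal(n):
    c=robot.get_calibration(n); return {k:(np.array(v) if k in('R','t') else v) for k,v in c.items()}
def f(c): return 210/np.tan(np.radians(c['vfov'])/2)
def ray(c,u,v):
    d=np.array([(u-c['cx'])/f(c),(v-c['cy'])/f(c)]); s=d.copy()
    for _ in range(30): s=d/(1+c['k1']*(s@s))
    w=c['R'].T@np.array([s[0],s[1],1]); return -c['R'].T@c['t'],w
def atz(c,u,v,z):
    o,w=ray(c,u,v); return o+w*(z-o[2])/w[2]
def proj(c,X):
    p=c['R']@np.array(X)+c['t']; s=p[:2]/p[2]; s=s*(1+c['k1']*(s@s)); return np.array([c['cx'],c['cy']])+f(c)*s
def tri(obs):
    A=np.zeros((3,3));b=np.zeros(3)
    for c,u,v in obs:
        o,w=ray(c,u,v); w/=np.linalg.norm(w); P=np.eye(3)-np.outer(w,w); A+=P;b+=P@o
    return np.linalg.solve(A,b)
E
python3 - <<'E'
from h import *
for n in('top','side','wrist'):
    c=cal(n); cv2.imwrite(f'pics/{n}0.png',robot.get_image(n)); print(n,-c['R'].T@c['t'],c['R'][2],c['vfov'])
o=robot.get_obs();print(o,robot.tcp_to_grasp)
a=[cv2.imread(f'pics/{n}0.png') for n in('top','side')]
cv2.imwrite('pics/ts.png',cv2.resize(np.vstack(a),None,fx=.71,fy=.71))
E
```

```text
pics
top [ 0.51148884 -0.03503291  1.14956136] [ 0.11058238  0.00804603 -0.99383439] 50.80652763822359
side [ 0.32920773 -0.56327353  0.83949238] [ 0.30904536  0.55823299 -0.7699785 ] 52.8102411870957
wrist [ 0.23268926 -0.61050255  0.38272811] [-0.24277711 -0.06143837 -0.9681346 ] 71.81740290676015
{'time': 0.15, 'joint_pos': array([-1.49112837e+00,  2.45652672e-01,  1.55867230e+00, -1.91166406e-05,
        1.33868875e+00, -1.74090323e-01]), 'dq': array([-1.24563979e-03, -1.23627254e-03, -2.93085927e-03, -9.75461849e-06,
        1.51630375e-03,  5.80593687e-04]), 'joint_torque': array([ 1.26799838e-03, -4.16263676e+01, -3.14982569e+01,  6.85495720e-02,
        3.15917318e-02, -9.31932232e-05]), 'tcp_pos': array([ 0.16315006, -0.62874412,  0.20463228]), 'orientation': array([ 0.70143957,  0.08998028, -0.70140528,  0.08897593]), 'force': array([ 0.46445709, -0.51427686,  0.91526055]), 'moment': array([0.04871585, 0.02777761, 0.09690046]), 'finger_gap': 0.09369930748199161} 0.0188
```

View pics/top0.png

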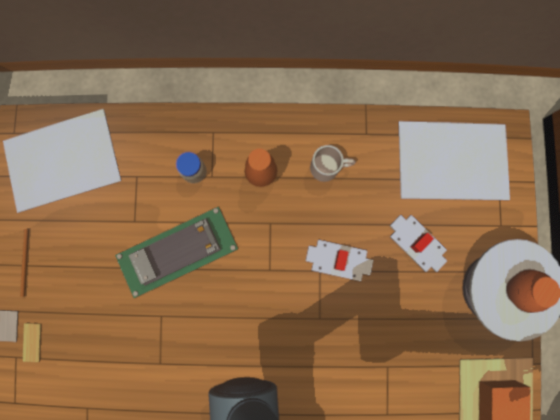

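View pics/side0.png

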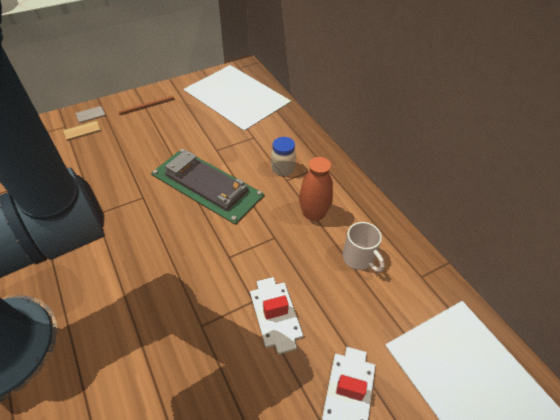

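The top view shows the bracket at (177,252), with the carriage's roofed slot at the left, (143,265), and the clips at the right, (207,238). There are two die-like plates, at (341,261) and (422,243). The mug is at (327,162), the vase at (261,167) and the jar at (190,166). I'll compute base distances and make a close crop.

```bash
python3 - <<'E'
from h import *
ct,cs,cw=cal('top'),cal('side'),cal('wrist')
for p in [(341,261),(422,243)]:
    X=atz(ct,*p,.05); print(p,X,np.hypot(*X[:2]))
for p in [(515,290),(177,252)]: print(p,atz(ct,*p,.02))
print(proj(ct,[.163,-.629,.2]), proj(cw,[.4,-.25,.05]))
T=cv2.imread('pics/top0.png');S=cv2.imread('pics/side0.png')
a=cv2.resize(T[200:300,110:240],(780,600),interpolation=cv2.INTER_CUBIC)
cv2.imwrite('pics/c1.png',a)
b=cv2.resize(S[140:230,145:275],(780,540),interpolation=cv2.INTER_CUBIC)
cv2.imwrite('pics/c2.png',b)
d=np.hstack([cv2.resize(T[230:290,300:380],(400,300),interpolation=cv2.INTER_CUBIC),cv2.resize(S[270:360,220:340],(400,300),interpolation=cv2.INTER_CUBIC)])
cv2.imwrite('pics/c3.png',d)
E
```

```text
(341, 261) [ 0.52579683 -0.20292335  0.05      ] 0.5635957718526654
(422, 243) [ 0.57236201 -0.40791277  0.05      ] 0.7028449975315739
(515, 290) [ 0.45295929 -0.66621599  0.02      ]
(177, 252) [0.54371735 0.21220375 0.02      ]
[542.3671678  426.19603268] [  0.27964012 -86.84524849]
```

View pics/c1.png

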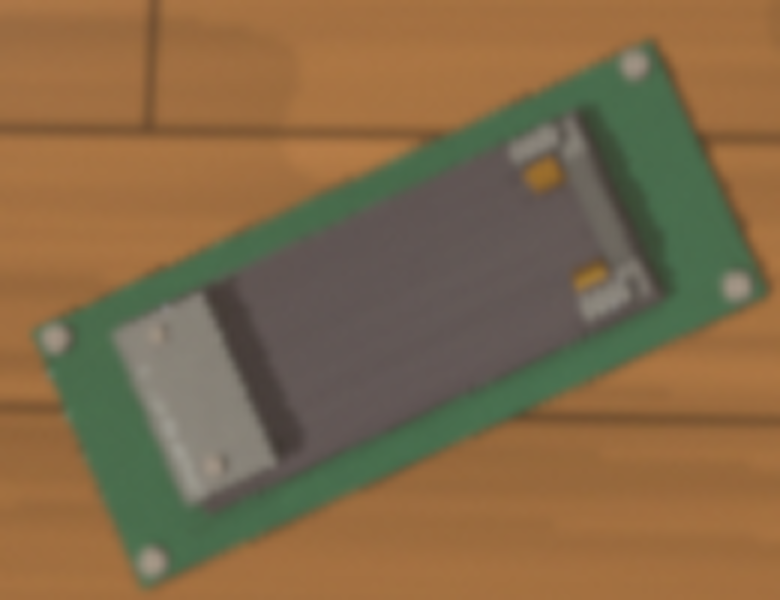

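View pics/c3.png

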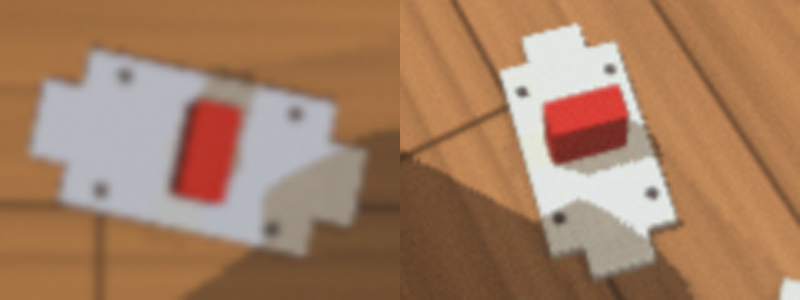

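The crop shows the intended die: a white plate with a red block at top px (341,261), 0.56 m from the base. The decoy is at (422,243), 0.70 m away. Next I'll triangulate the die and base from the top and side views.

```bash
python3 - <<'E'
from h import *
ct,cs=cal('top'),cal('side')
T=cv2.imread('pics/top0.png');S=cv2.imread('pics/side0.png')
def quad(m):
    k=max(cv2.findContours(m.astype('u1')if 0 else m.astype(np.uint8),0,1)[0],key=cv2.contourArea)
    return cv2.boxPoints(cv2.minAreaRect(k)),cv2.contourArea(k),cv2.approxPolyDP(cv2.convexHull(k),4,True)[:,0]
for n,I,c in(('top',T,ct),('side',S,cs)):
    h=cv2.cvtColor(I,cv2.COLOR_BGR2HSV); H,s,v=[h[...,i].astype(int) for i in range(3)]
    g=(H>45)&(H<90)&(s>70)
    if n=='top': g[:,260:]=0
    print(n,'green',quad(g)[2].tolist())
    r=((H<5)|(H>175))&(s>170)&(v>100)   # bright top face only
    L,lab,st,ce=cv2.connectedComponentsWithStats(r.astype(np.uint8))
    for i in range(1,L):
        if st[i,4]>60:
            q=cv2.boxPoints(cv2.minAreaRect(np.argwhere(lab==i)[:,::-1].astype(np.float32)))
            print('red',ce[i].round(1),st[i,4],q.round(1).tolist())
    # white plate
    w=(s<60)&(v>110)
    L,lab,st,ce=cv2.connectedComponentsWithStats(w.astype(np.uint8))
    for i in range(1,L):
        if 300<st[i,4]<6000: print('white',ce[i].round(1),st[i])
# quick die/base estimates by given corners
tc=[(35,332),(655,40),(770,292),(145,588)]
for p in tc:
    u,v=110+p[0]/6,200+p[1]/6
    print([atz(ct,u,v,z).round(4).tolist() for z in(.0,.012)])
E
```

```text
top green [[220, 212], [234, 242], [231, 251], [140, 294], [131, 290], [118, 260], [122, 252], [209, 211]]
red [422.3 242.3] 172 [[412.5, 246.5], [426.5, 232.5], [432.5, 238.5], [418.5, 252.5]]
red [341.  259.7] 158 [[334.79998779296875, 267.6000061035156], [338.70001220703125, 249.8000030517578], [347.29998779296875, 251.6999969482422], [343.29998779296875, 269.5]]
white [329.5 162. ] [312 145  42  32 595]
white [417.5 243.1] [ 390  215   57   57 1537]
white [338.3 260. ] [ 306  240   67   41 1597]
white [141.5 266.1] [128 249  28  35 542]
white [  7.9 325.5] [  0 311  17  30 498]
side green [[152, 173], [179, 152], [262, 195], [233, 222]]
red [275.2 306.5] 362 [[261.79998779296875, 301.8999938964844], [285.0, 295.6000061035156], [289.3999938964844, 311.70001220703125], [266.20001220703125, 318.0]]
red [351.4 385.1] 364 [[337.29998779296875, 391.6000061035156], [339.0, 375.5], [366.20001220703125, 378.29998779296875], [364.5, 394.5]]
white [29.7  4.8] [  1   0  82  16 681]
white [136.3  62.6] [  44   20  180   87 5306]
white [237.   96.4] [ 184   65  107   65 3519]
white [179.9 160.4] [165 149  31  23 331]
white [364.4 244.4] [344 222  40  49 806]
white [275.8 316.7] [ 250  277   53   77 2026]
white [348.8 386.6] [ 322  347   53   73 2327]
[[0.5328, 0.3795, 0.0], [0.5325, 0.3751, 0.012]]
[[0.6648, 0.109, 0.0], [0.6632, 0.1075, 0.012]]
[[0.5553, 0.0563, 0.0], [0.5548, 0.0553, 0.012]]
[[0.4228, 0.3259, 0.0], [0.4237, 0.3221, 0.012]]
```

View pics/c2.png

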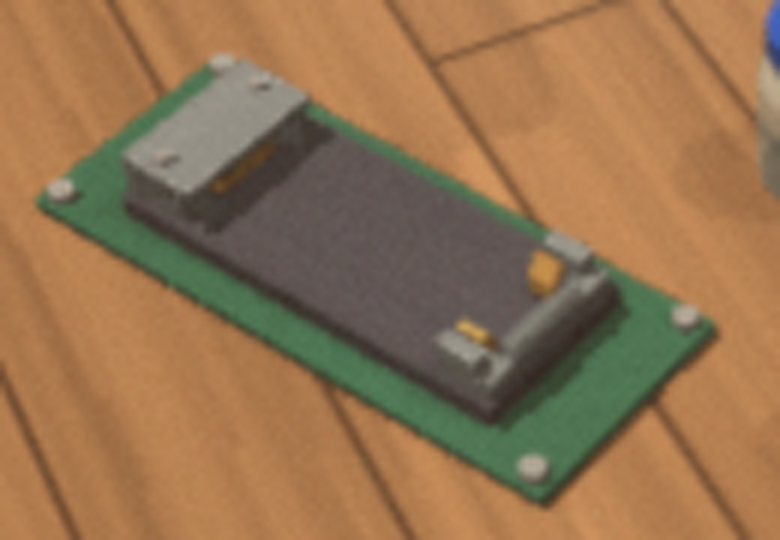

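```bash
cat >> h.py <<'E'
def t1(p): return 110+(p[0]+.5)/6-.5,200+(p[1]+.5)/6-.5
def s1(p): return 145+(p[0]+.5)/6-.5,140+(p[1]+.5)/6-.5
E
python3 - <<'E'
from h import *
ct,cs=cal('top'),cal('side')
P={}
for n,a,b in [('base+lo',(145,588),(38,202)),('base-lo',(770,292),(545,505)),('base-hi',(655,40),(717,325)),
 ('bolt+lo',(152,562),(62,188)),('bolt-lo',(736,287),(534,467)),('bolt-hi',(634,65),(686,316)),('bolt+hi',(55,338),(222,62)),
 ('rooffr hi',(207,292),(307,98)),('rooffr lo',(278,465),(185,190)),('roofbk hi',(112,333),(230,60)),('roofbk lo',(187,505),(123,158)),
 ('rs hi',(157,334),(261,82)),('rs lo',(217,463),(167,157))]:
    X=tri([(ct,*t1(a)),(cs,*s1(b))]); P[n]=X; print(n,X.round(4))
b=(P['bolt+lo']+P['bolt-lo']+P['bolt-hi']+P['bolt+hi'])/4
d=(P['bolt+lo']+P['bolt+hi']-P['bolt-lo']-P['bolt-hi'])/2; L=np.linalg.norm(d[:2]); y=d[:2]/L
ax=np.array([y[1],-y[0]])
print('bolt centre',b,'len',L,'yaw y axis',np.degrees(np.arctan2(y[1],y[0])))
for n in P: q=P[n][:2]-b[:2]; print(n,round(q@ax,4),round(q@y,4),P[n][2].round(4))
# die
print('red tops',tri([(ct,341,259.7),(cs,275.2,306.5)]))
# plate corners in c3: top scale5 off(300,230); side scale 10/3 off (220,270)
f3=lambda p:(300+p[0]/5-.4,230+p[1]/5-.4); g3=lambda p:(220+(p[0]-400)*.3-.35,270+p[1]*.3-.35)
for n,a,c in [('earL top',(43,80),(577,25)),('earL bot',(32,156),(524,38)),('bodyL top',(93,48),(614,43)),('bodyL bot',(60,202),(501,70)),
  ('bodyR top',(335,102),(680,222)),('earR t',(367,150),(655,262)),('earR b',(355,226),(594,278))]:
    print(n,tri([(ct,*f3(a)),(cs,*g3(c))]).round(4))
E
```

```text
base+lo [0.425  0.3254 0.0042]
base-lo [0.5568 0.0571 0.0016]
base-hi [0.6653 0.1092 0.0066]
bolt+lo [0.4367 0.3202 0.0124]
bolt-lo [0.5586 0.0709 0.0107]
bolt-hi [0.654  0.1175 0.0102]
bolt+hi [0.5315 0.3672 0.0118]
rooffr hi [0.5507 0.2921 0.0419]
rooffr lo [0.4798 0.2578 0.0461]
roofbk hi [0.5309 0.3333 0.0407]
roofbk lo [0.4629 0.2977 0.0388]
rs hi [0.5343 0.3122 0.0422]
rs lo [0.4802 0.2845 0.043 ]
bolt centre [0.54520181 0.21896429 0.01125713] len 0.2778149645987595 yaw y axis 116.0940797517801
base+lo -0.0611 0.1485 0.0042
base-lo -0.0608 -0.1505 0.0016
base-hi 0.0595 -0.1514 0.0066
bolt+lo -0.0529 0.1387 0.0124
bolt-lo -0.0531 -0.1388 0.0107
bolt-hi 0.0531 -0.139 0.0102
bolt+hi 0.0529 0.1392 0.0118
rooffr hi 0.0371 0.0633 0.0419
rooffr lo -0.0417 0.0636 0.0461
roofbk hi 0.0374 0.1089 0.0407
roofbk lo -0.0393 0.1069 0.0388
rs hi 0.0312 0.0885 0.0422
rs lo -0.0296 0.0874 0.043
red tops [ 0.52917067 -0.20518561  0.03501004]
earL top [ 0.5657 -0.125   0.0051]
earL bot [ 0.5273 -0.1194  0.0103]
bodyL top [ 0.5815 -0.1503  0.007 ]
bodyL bot [ 0.5035 -0.1338  0.0099]
bodyR top [ 0.5562 -0.2773  0.0029]
earR t [ 0.5304 -0.293   0.005 ]
earR b [ 0.4917 -0.2855  0.0098]
```

```bash
cat >> h.py <<'E'
def axes(o=None):
    o=o or robot.get_obs(); return Ro.from_quat(o['orientation']).as_matrix()
def go(X,yaw=None):
    "world target TCP, yaw (deg) of tool y axis mod 180 -> tool shift & turn (from measured pose)"
    o=robot.get_obs();R=axes(o);s=R.T@(np.array(X)-o['tcp_pos']);t=0
    cur=np.degrees(np.arctan2(R[1,1],R[0,1]))
    if yaw is not None: t=-((yaw-cur+90)%180-90)   # tool x down: turn sign flips
    print('yaw now',cur.round(2),'shift mm',(s*1000).round(1),'turn',round(float(t),2),'q6',o['joint_pos'][5].round(3))
def st():
    o=robot.get_obs();print(o['time'],o['tcp_pos'].round(4),'F',o['force'].round(2),'M',o['moment'].round(3),'gap',round(o['finger_gap'],4))
E
python3 - <<'E'
from h import *
print(axes().round(3)); c=cal('wrist');R=axes();o=robot.get_obs()
print('cam in tool',R.T@(-c['R'].T@c['t']-o['tcp_pos']), 'axis',R.T@c['R'][2], 'camx', R.T@c['R'][0])
go([.529,-.206,.2],-12)
E
```

```text
[[-0.     0.251 -0.968]
 [ 0.001 -0.968 -0.251]
 [-1.    -0.001 -0.   ]]
cam in tool [-0.17821672 -0.00041191 -0.07192583] axis [9.68068385e-01 1.15098696e-04 2.50686235e-01] camx [-6.13429241e-05  9.99999973e-01 -2.22248133e-04]
yaw now -75.46 shift mm [   5.2 -317.4 -460.3] turn -63.46 q6 -0.174
```

move_arm:
  motion: [0.005, -0.317, -0.46, -63.5, 0.005, -0.317, -0.46, -63.5, 0.005, -0.317, -0.46, -63.5, 0.005, -0.317, -0.46, -63.5, 0.005, -0.317, -0.46, -63.5, 0.005, -0.317, -0.46, -63.5, 0.005, -0.317, -0.46, -63.5, 0.005, -0.317, -0.46, -63.5, 0.005, -0.317, -0.46, -63.5, 0.005, -0.317, -0.46, -63.5, 0.005, -0.317, -0.46, -63.5, 0.005, -0.317, -0.46, -63.5, 0.005, -0.317, -0.46, -63.5, 0.005, -0.317, -0.46, -63.5]
  gripper: 0.094

```text
time: 1.9
tcp_pos: [0.5285, -0.2075, 0.2005]
orientation: [0.55, 0.445, -0.55, 0.445]
force: [0.4, 0.3, 0.1]
finger_gap: 0.0938
```

```bash
python3 - <<'E'
from h import *
st(); c=cal('wrist'); I=robot.get_image('wrist'); cv2.imwrite('pics/w1.png',I)
go([.529,-.206,.03],-12); print(axes().round(3))
for X in [(.529,-.206,.055),(.5657,-.125,.01),(.4917,-.2855,.01)]: print(proj(c,X))
h=cv2.cvtColor(I,cv2.COLOR_BGR2HSV);H,s,v=[h[...,i].astype(int) for i in range(3)]
r=((H<6)|(H>174))&(s>150)&(v>80); k=max(cv2.findContours(r.astype(np.uint8),0,1)[0],key=cv2.contourArea)
print(cv2.boxPoints(cv2.minAreaRect(k)))
E
```

```text
1.9 [ 0.5285 -0.2075  0.2005] F [0.35 0.29 0.09] M [-0.059 -0.052 -0.056] gap 0.0938
yaw now -12.02 shift mm [ 1.705e+02  1.000e-01 -1.400e+00] turn -0.02 q6 -0.364
[[ 0.     0.978 -0.208]
 [-0.    -0.208 -0.978]
 [-1.     0.     0.   ]]
[280.78691044 201.54874648]
[296.25516142 124.37783828]
[266.08471442 255.60069881]
[[260. 185.]
 [302. 185.]
 [302. 209.]
 [260. 209.]]
```

View pics/w1.png

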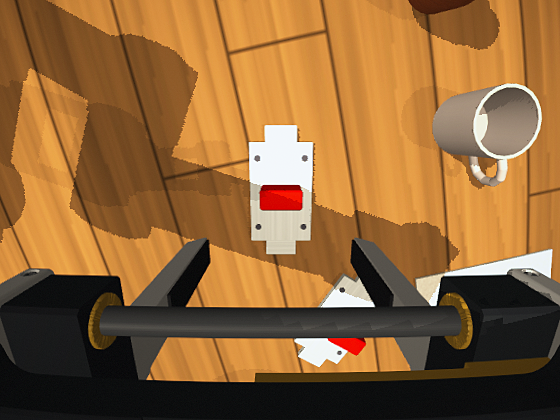

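The wrist view shows the die aligned with the tool: ears at (281,125) and (281,254), against 124 and 255 predicted, and block at (281,197). This confirms pose and height. Descending to grasp 4 mm towards the near end.

move_arm:
  motion: [0.06, 0, 0.0025, 0, 0.12, 0, 0.0025, 0, 0.15, 0, 0.0025, 0, 0.17, 0, 0.0025, 0, 0.181, 0, 0.0025, 0, 0.181, 0, 0.0025, 0]
  gripper: 0.094

```text
time: 2.7
tcp_pos: [0.5286, -0.2095, 0.0197]
orientation: [0.549, 0.445, -0.549, 0.445]
force: [-0.6, 0.2, 0.4]
finger_gap: 0.0939
```

move_arm:
  motion: [0, 0, 0, 0, 0, 0, 0, 0, 0, 0, 0, 0, 0, 0, 0, 0, 0, 0, 0, 0]
  gripper: 0.03
  newtons: 15

```text
time: 3.32
tcp_pos: [0.5285, -0.2093, 0.0196]
orientation: [0.549, 0.445, -0.549, 0.445]
force: [1.6, -1.2, 0.6]
finger_gap: 0.0501
```

move_arm:
  motion: [-0.02, 0, 0, 0, -0.06, 0, 0, 0, -0.12, 0, 0, 0, -0.18, 0, 0, 0, -0.24, 0, 0, 0, -0.24, 0, 0, 0]

```text
time: 4.08
tcp_pos: [0.5307, -0.2107, 0.2666]
orientation: [0.551, 0.441, -0.548, 0.449]
force: [0.6, 0.2, -4.8]
finger_gap: 0.05
```

```bash
python3 - <<'E'
from h import *
st()
y=np.array([np.cos(np.radians(116.1)),np.sin(np.radians(116.1))])
b=np.array([.5452,.2190])-.004*y
print('bed',b); go([*(b-.12*y),.26],26.1)
ct=cal('top'); print(atz(ct,261,167,.1),atz(ct,327,162,.08))
E
```

```text
4.075 [ 0.5307 -0.2107  0.2666] F [ 0.56  0.23 -4.75] M [-0.048 -0.045 -0.023] gap 0.05
bed [0.54695976 0.21540789]
yaw now -11.95 shift mm [   5.1    1.5 -325.8] turn -38.05 q6 -0.368
[ 0.74956224 -0.00250001  0.1       ] [ 0.76875128 -0.16493325  0.08      ]
```

move_arm:
  motion: [0, 0.001, -0.326, -38, 0, 0.001, -0.326, -38, 0, 0.001, -0.326, -38, 0, 0.001, -0.326, -38, 0, 0.001, -0.326, -38, 0, 0.001, -0.326, -38, 0, 0.001, -0.326, -38, 0, 0.001, -0.326, -38, 0, 0.001, -0.326, -38, 0, 0.001, -0.326, -38]

```text
time: 5.32
tcp_pos: [0.5969, 0.1084, 0.2595]
orientation: [0.375, 0.599, -0.375, 0.6]
force: [0.1, -0.3, -3.4]
finger_gap: 0.0501
```

```bash
python3 - <<'E'
from h import *
st(); c=cal('wrist'); I=robot.get_image('wrist'); cv2.imwrite('pics/w2.png',I); np.save('w2.npy',c,allow_pickle=True)
print('yaw',np.degrees(np.arctan2(*axes()[1::-1,1])))
cv2.imwrite('pics/w2c.png',cv2.resize(I[:270,140:420],None,fx=2.2,fy=2.2,interpolation=cv2.INTER_CUBIC))
E
```

```text
5.325 [0.5969 0.1084 0.2595] F [ 0.07 -0.33 -3.45] M [-0.049 -0.12  -0.018] gap 0.0501
yaw 25.970346342476663
```

View pics/w2c.png

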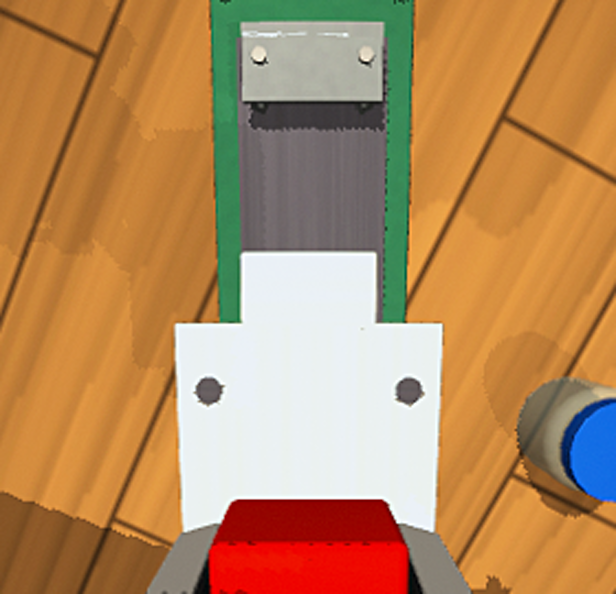

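```bash
python3 - <<'E'
from h import *
c=np.load('w2.npy',allow_pickle=True).item(); ct=cal('top');cs=cal('side')
g=lambda x,y:(140+(x+.5)/2.2-.5,(y+.5)/2.2-.5)
y=np.array([np.cos(np.radians(116.1)),np.sin(np.radians(116.1))]);ax=np.array([y[1],-y[0]]);b=np.array([.54696,.21541])
def loc(X): q=X[:2]-b; return (round(1e3*(q@ax),1),round(1e3*(q@y),1),round(1e3*X[2],1))
for n,p,z in [('front L',(243,101),.042),('front R',(384,101),.042),('back L',(242,23),.042),('back R',(383,23),.042),('screwL',(259,54),.043),('screwR',(366,54),.043),
  ('green L far',(209,0),.006),('green R far',(414,0),.006),('green L near',(219,320),.006),('green R near',(405,300),.006)]:
    print(n,loc(atz(c,*g(*p),z)))
# tri front edges with top/side/wrist
for n,a,s,w in [('fr hi',(207,292),(307,98),(384,101)),('fr lo',(278,465),(185,190),(243,101)),('bk hi',(112,333),(230,60),(383,23)),('bk lo',(187,505),(123,158),(242,23))]:
    print(n,'tri',loc(tri([(ct,*t1(a)),(cs,*s1(s)),(c,*g(*w))])),loc(tri([(cs,*s1(s)),(c,*g(*w))])),'top@.042',loc(atz(ct,*t1(a),.042)),'side@.042',loc(atz(cs,*s1(s),.042)))
# end wall, clips: top & side
for n,a,z in [('endwall outer bottom-ish hi',(590,110),.04),('clip hi',(543,175),.04),('clip lo',(592,275),.04),('fl end lo',(655,300),.03)]: print(n,loc(atz(ct,*t1(a),z)))
for n,a,z in [('wall hi top',(607,280),.04),('wall lo top',(495,375),.04),('carriage bottom lo corner',(490,420),.006),('cheek lo front',(440,345),.04)]: print(n,loc(atz(cs,*s1(a),z)))
# plate tilt
for z in (.22,.24,.25,.26):
    p,q=atz(c,*g(241,252),z),atz(c,*g(377,252),z); r,s=atz(c,*g(176,324),z),atz(c,*g(443,324),z)
    print(z,'ear w',np.linalg.norm(p-q).round(4),loc((p+q)/2),'body w',np.linalg.norm(r-s).round(4),loc((r+s)/2))
R=axes();print('tcp',loc(robot.get_obs()['tcp_pos']))
E
```

```text
front L (np.float64(-39.6), np.float64(68.1), np.float64(42.0))
front R (np.float64(40.5), np.float64(67.9), np.float64(42.0))
back L (np.float64(-39.4), np.float64(109.1), np.float64(42.0))
back R (np.float64(39.3), np.float64(109.0), np.float64(42.0))
screwL (np.float64(-30.1), np.float64(92.5), np.float64(43.0))
screwR (np.float64(29.9), np.float64(92.4), np.float64(43.0))
green L far (np.float64(-62.6), np.float64(136.4), np.float64(6.0))
green R far (np.float64(61.8), np.float64(136.2), np.float64(6.0))
green L near (np.float64(-62.0), np.float64(-55.5), np.float64(6.0))
green R near (np.float64(60.8), np.float64(-42.8), np.float64(6.0))
fr hi tri (np.float64(39.0), np.float64(68.5), np.float64(39.6)) (np.float64(40.2), np.float64(70.0), np.float64(37.9)) top@.042 (np.float64(37.4), np.float64(66.8), np.float64(42.0)) side@.042 (np.float64(36.6), np.float64(67.5), np.float64(42.0))
fr lo tri (np.float64(-40.6), np.float64(68.1), np.float64(44.4)) (np.float64(-39.9), np.float64(68.2), np.float64(44.1)) top@.042 (np.float64(-41.6), np.float64(68.8), np.float64(42.0)) side@.042 (np
[... 1083 characters left out ...]
np.float64(-41.7), np.float64(-78.4), np.float64(40.0))
0.22 ear w 0.0444 (np.float64(-2.5), np.float64(-28.5), np.float64(220.0)) body w 0.0894 (np.float64(-2.4), np.float64(-51.5), np.float64(220.0))
0.24 ear w 0.0403 (np.float64(-2.5), np.float64(-30.0), np.float64(240.0)) body w 0.0812 (np.float64(-2.4), np.float64(-50.9), np.float64(240.0))
0.25 ear w 0.0383 (np.float64(-2.5), np.float64(-30.7), np.float64(250.0)) body w 0.0771 (np.float64(-2.4), np.float64(-50.6), np.float64(250.0))
0.26 ear w 0.0362 (np.float64(-2.5), np.float64(-31.5), np.float64(260.0)) body w 0.073 (np.float64(-2.4), np.float64(-50.3), np.float64(260.0))
tcp (np.float64(-2.1), np.float64(-117.9), np.float64(259.6))
```

Wrist view: roof front edge at crop v=101 (u 243–384). That puts the mouth at 68 mm from bed, so C ≈ −6 mm, and the top and side views agree. The ear end is at v=252, with the plate already sagging about 6° the right way. I'll tilt it further by lowering its −y ear onto the roof's back edge, with the +y end hanging beyond the base.

move_arm:
  motion: [0, 0.0025, -0.06, 0, 0, 0.0025, -0.12, 0, 0, 0.0025, -0.18, 0, 0.03, 0.0025, -0.24, 0, 0.08, 0.0025, -0.289, 0, 0.13, 0.0025, -0.289, 0, 0.17, 0.0025, -0.289, 0, 0.17, 0.0025, -0.289, 0, 0.17, 0.0025, -0.289, 0]
  newtons: 35

```text
time: 6.5
tcp_pos: [0.474, 0.3707, 0.0918]
orientation: [0.376, 0.599, -0.374, 0.6]
force: [0.3, 0.4, -3.8]
finger_gap: 0.0497
```

```bash
cat >> h.py <<'E'
Y=np.array([np.cos(np.radians(116.1)),np.sin(np.radians(116.1))]);AX=np.array([Y[1],-Y[0]]);B=np.array([.54696,.21541])
def loc(X): q=np.array(X)[:2]-B; return [round(float(v),1) for v in(1e3*(q@AX),1e3*(q@Y),1e3*X[2])]
def sl():
    o=robot.get_obs();F=o['force'];print('t',round(o['time'],2),'loc',loc(o['tcp_pos']),'F x,y,z',(F[:2]@AX).round(1),(F[:2]@Y).round(1),F[2].round(1),'M',o['moment'].round(2),'gap',round(o['finger_gap'],4))
E
python3 -c "
from h import *
sl()"
```

```text
t 6.5 loc [2.7, 171.5, 91.8] F x,y,z 0.5 0.2 -3.8 M [-0.01 -0.11 -0.03] gap 0.0497
```

move_arm:
  motion: [0.02, 0, 0, 0, 0.03, 0, 0, 0, 0.034, 0, 0, 0, 0.037, 0, 0, 0, 0.04, 0, 0, 0, 0.04, 0, 0, 0]

```text
time: 7.25
tcp_pos: [0.4728, 0.3718, 0.0511]
orientation: [0.376, 0.6, -0.373, 0.6]
force: [-2.9, 4.5, 3.4]
finger_gap: 0.0502
```

```bash
python3 -c "
from h import *
sl()"
```

```text
t 7.25 loc [2.2, 173.1, 51.1] F x,y,z -0.6 5.3 3.4 M [ 0.4   0.35 -0.1 ] gap 0.0502
```

move_arm:
  motion: [0.002, 0, 0, 0, 0.004, 0, 0, 0, 0.005, 0, 0, 0, 0.005, 0, 0, 0]

```text
time: 7.75
tcp_pos: [0.4728, 0.3723, 0.0465]
orientation: [0.376, 0.6, -0.373, 0.599]
force: [-3.5, 6.4, 4.3]
finger_gap: 0.0497
```

```bash
python3 -c "
from h import *
sl()"
```

```text
t 7.75 loc [2.4, 173.6, 46.5] F x,y,z -0.3 7.2 4.3 M [ 0.62  0.67 -0.19] gap 0.0497
```

move_arm:
  motion: [-0.02, 0, 0, 0, -0.07, 0, 0, 0, -0.08, -0.002, 0.05, 0, -0.08, -0.002, 0.11, 0, -0.08, -0.002, 0.16, 0, -0.08, -0.002, 0.199, 0, -0.08, -0.002, 0.199, 0, -0.08, -0.002, 0.199, 0]

```text
time: 8.75
tcp_pos: [0.5577, 0.1906, 0.1248]
orientation: [0.375, 0.6, -0.375, 0.6]
force: [-1.0, -0.3, -5.3]
finger_gap: 0.0497
```

```bash
python3 - <<'E'
from h import *
sl(); c=cal('wrist'); I=robot.get_image('wrist'); np.save('w3.npy',c,allow_pickle=True); S=robot.get_image('side')
cv2.imwrite('pics/w3.png',np.hstack([cv2.resize(I[60:300,160:400],(400,400),interpolation=cv2.INTER_CUBIC),cv2.resize(S[80:240,140:300],(400,400),interpolation=cv2.INTER_CUBIC)]))
E
```

```text
t 8.75 loc [-1.3, -27.0, 124.8] F x,y,z -1.0 0.2 -5.3 M [-0.02 -0.11  0.01] gap 0.0497
```

View pics/w3.png

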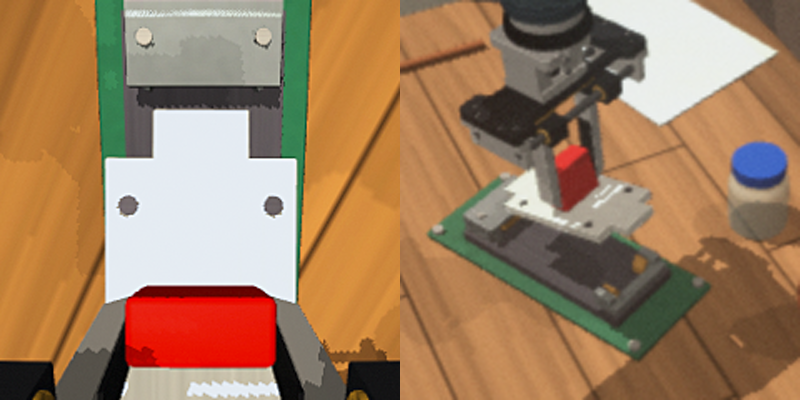

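```bash
python3 - <<'E'
from h import *
c=np.load('w3.npy',allow_pickle=True).item(); g=lambda x,y:(160+(x+.5)*.6-.5,60+(y+.5)*.6-.5)
o,_=ray(c,0,0)
for n,a,b in [('fr',(126,86),(281,86))]: print(n,loc(atz(c,*g(*a),.042)),loc(atz(c,*g(*b),.042)))
def model(th,py,pz,px=0):  # predict rows
    s,k=np.sin(th),np.cos(th)
    f=lambda y,z:(y*k+z*s,-y*s+z*k)
    out=[]
    for x,y in((-20,89),(20,89),(-40,69),(40,69)):
        yy,zz=f(y,-28.5); p=np.r_[B+AX*(px+x)/1e3+Y*(py+yy)/1e3,(pz+zz)/1e3]; u=proj(c,p); out.append(((u-[159.5,59.5])/.6-.5))
    return np.array(out)
m=np.array([(153,110),(249,110),(105,157),(297,157)])
from scipy.optimize import least_squares
r=least_squares(lambda q:(model(q[0],q[1],q[2],q[3])-m).ravel(),[.2,-27,143,-1.3]); print(np.degrees(r.x[0]),r.x[1:],r.fun.round(1))
r=least_squares(lambda q:(model(q[0],q[1],143.6,q[2])-m).ravel(),[.2,-27,-1.3]); print(np.degrees(r.x[0]),r.x[1:],r.fun.round(1))
# holes on plate? ear bottom predicted
E
```

```text
fr [-40.1, 68.3, 42.0] [39.8, 68.2, 42.0]
17.226479873232343 [-22.30244641 146.6674588   -1.56663386] [ 0.2 -0.  -0.3 -0.1 -0.1  0.2  0.1 -0. ]
14.810154765369797 [-24.39679163  -1.56628213] [ 0.2 -0.3 -0.2 -0.4  0.2  0.4 -0.2  0.2]
```

move_arm:
  motion: [0.03, 0.0015, 0, 0, 0.055, 0.0015, 0, 0, 0.06, 0.0015, 0, 0, 0.062, 0.0015, 0, 0, 0.062, 0.0015, 0, 0]
  newtons: 25

```text
time: 9.48
tcp_pos: [0.5599, 0.1916, 0.0637]
orientation: [0.375, 0.599, -0.374, 0.6]
force: [-0.3, 0.2, -3.5]
finger_gap: 0.0498
```

```bash
python3 -c "
from h import *
sl()"
```

```text
t 9.47 loc [1.2, -27.1, 63.7] F x,y,z -0.2 0.3 -3.5 M [-0.02 -0.15 -0.03] gap 0.0498
```

move_arm:
  motion: [0.001, -0.0005, -0.004, 0, 0.001, -0.0005, -0.008, 0, 0.001, -0.0005, -0.012, 0, 0.001, -0.0005, -0.016, 0, 0.001, -0.0005, -0.016, 0]

```text
time: 10.1
tcp_pos: [0.5515, 0.2056, 0.0615]
orientation: [0.374, 0.6, -0.374, 0.6]
force: [0.4, -0.1, -5.3]
finger_gap: 0.05
```

```bash
python3 -c "
from h import *
sl()"
```

```text
t 10.1 loc [-0.2, -10.8, 61.5] F x,y,z 0.3 -0.3 -5.3 M [ 0.02 -0.08 -0.07] gap 0.05
```

move_arm:
  motion: [0, 0, -0.003, 0, 0, 0, -0.005, 0, 0, 0, -0.007, 0, 0, 0, -0.007, 0]

```text
time: 10.6
tcp_pos: [0.549, 0.2112, 0.0616]
orientation: [0.374, 0.599, -0.375, 0.6]
force: [1.3, -3.4, -4.2]
finger_gap: 0.0498
```

```bash
python3 -c "
from h import *
sl()"
```

```text
t 10.6 loc [-0.0, -4.6, 61.6] F x,y,z -0.3 -3.6 -4.2 M [-0.94 -0.38  0.05] gap 0.0498
```

move_arm:
  motion: [0, 0, -0.002, 0, 0, 0, -0.004, 0, 0, 0, -0.004, 0, 0, 0, -0.004, 0]

```text
time: 11.1
tcp_pos: [0.5472, 0.2148, 0.0616]
orientation: [0.374, 0.599, -0.375, 0.6]
force: [1.7, -6.0, -4.2]
finger_gap: 0.0497
```

```bash
python3 -c "
from h import *
sl()
for i in range(3): robot.get_image('side'); sl()"
```

```text
t 11.1 loc [-0.0, -0.6, 61.6] F x,y,z -1.1 -6.1 -4.2 M [-1.14 -0.54  0.01] gap 0.0497
t 11.15 loc [-0.0, -0.7, 61.6] F x,y,z 0.1 -6.1 -3.7 M [-1.24 -0.52 -0.01] gap 0.0497
t 11.2 loc [-0.0, -0.7, 61.6] F x,y,z -0.3 -5.3 -3.1 M [-1.17 -0.51  0.02] gap 0.0499
t 11.25 loc [-0.0, -0.7, 61.6] F x,y,z -2.1 -5.9 -3.8 M [-1.2  -0.57  0.04] gap 0.0495
```

move_arm:
  motion: [0.0022, 0, 0.0012, 0, 0.0044, 0, 0.0024, 0, 0.0066, 0, 0.0035, 0, 0.0088, 0, 0.0046, 0, 0.011, 0, 0.0057, 0, 0.011, 0, 0.0057, 0]
  newtons: 20

```text
time: 12.0
tcp_pos: [0.5501, 0.2101, 0.0508]
orientation: [0.375, 0.599, -0.374, 0.6]
force: [3.7, -5.3, 0.1]
finger_gap: 0.05
```

```bash
python3 -c "
from h import *
sl()
S=robot.get_image('side');cv2.imwrite('pics/s4.png',cv2.resize(S[100:260,130:330],(800,640))[:600]);sl()"
```

```text
t 12.0 loc [0.5, -6.2, 50.8] F x,y,z 0.9 -6.4 0.1 M [-0.71 -0.52 -0.02] gap 0.05
t 12.05 loc [0.5, -6.2, 50.9] F x,y,z 0.9 -5.6 0.5 M [-0.66 -0.5  -0.09] gap 0.0499
```

View pics/s4.png

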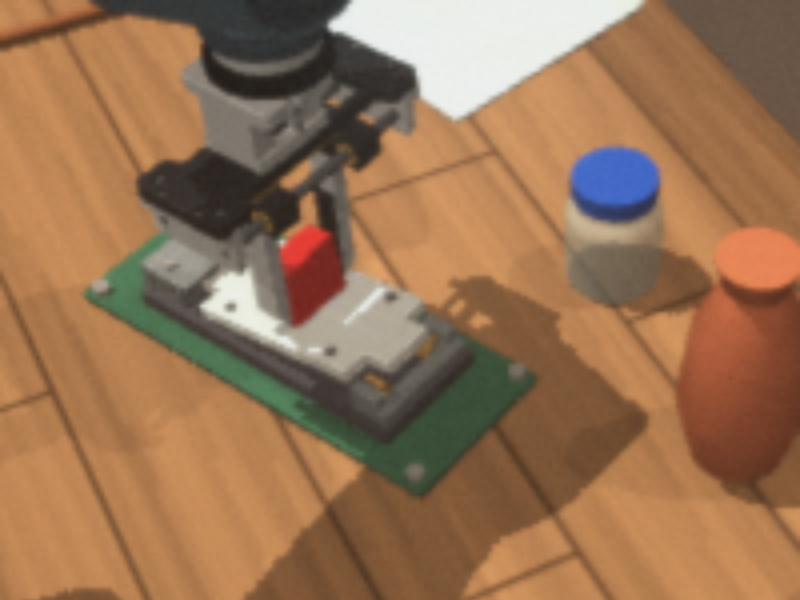

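The +y ear is under the roof, at crop (175,270), and the −y ear is above the gap between the clips, at (410,355). Forces are modest, so I'll carry on swinging down.

move_arm:
  motion: [0.0015, -0.0003, 0.0008, 0, 0.003, -0.0003, 0.0015, 0, 0.0045, -0.0003, 0.0022, 0, 0.006, -0.0003, 0.0028, 0, 0.006, -0.0003, 0.0028, 0]

```text
time: 12.68
tcp_pos: [0.5512, 0.2079, 0.0452]
orientation: [0.375, 0.599, -0.374, 0.6]
force: [2.9, -2.7, 3.7]
finger_gap: 0.0498
```

```bash
python3 -c "
from h import *
sl()"
```

```text
t 12.68 loc [0.4, -8.6, 45.2] F x,y,z 1.4 -3.7 3.7 M [-0.21 -0.6  -0.11] gap 0.0498
```

move_arm:
  motion: [0, 0, 0, 0, 0, 0, 0, 0, -0.02, 0, 0, 0, -0.05, 0, 0, 0, -0.055, 0, 0, 0, -0.055, 0, 0, 0]
  gripper: 0.075

```text
time: 13.42
tcp_pos: [0.5504, 0.2075, 0.0998]
orientation: [0.375, 0.6, -0.374, 0.6]
force: [-0.4, -1.0, 0.3]
finger_gap: 0.0751
```

```bash
python3 -c "
from h import *
sl()
c=cal('wrist'); I=robot.get_image('wrist');cv2.imwrite('pics/w5.png',I); np.save('w5.npy',c,allow_pickle=True)
for p in [(0,-76,.034),(-20,-83,.034),(20,-83,.034)]: print(proj(c,np.r_[B+AX*p[0]/1e3+Y*p[1]/1e3,p[2]]))
"
```

```text
t 13.43 loc [-0.4, -8.6, 99.8] F x,y,z -0.8 -0.7 0.3 M [-0.03 -0.15 -0.  ] gap 0.0751
[281.06961109 292.01576068]
[259.96765028 298.58768156]
[302.16294146 298.53428564]
```

View pics/w5.png

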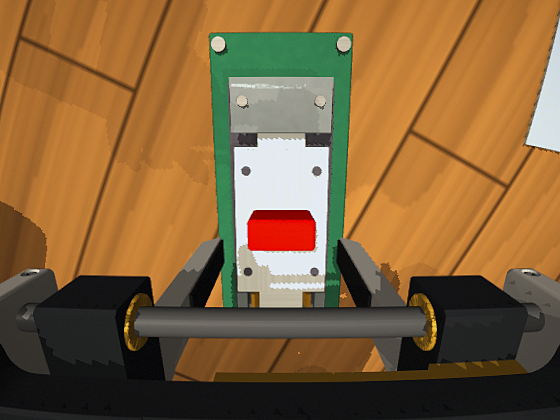

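The plate held in place: the +y ear is under the roof at (281,140) and the −y ear is at the clips at (282,297). Now I'll close the fingers and press over the −y ear.

move_arm:
  motion: [0, 0.0005, 0.03, 0, 0, 0.0005, 0.067, 0, 0, 0.0005, 0.067, 0, 0.02, 0.0005, 0.067, 0, 0.04, 0.0005, 0.067, 0, 0.05, 0.0005, 0.067, 0, 0.05, 0.0005, 0.067, 0]
  gripper: 0

```text
time: 14.35
tcp_pos: [0.579, 0.1478, 0.0478]
orientation: [0.374, 0.601, -0.375, 0.599]
force: [0.5, -0.3, -0.1]
finger_gap: 0.0083
```

```bash
python3 -c "
from h import *
sl()"
```

```text
t 14.35 loc [-1.0, -74.8, 47.8] F x,y,z 0.3 -0.5 -0.1 M [-0.07 -0.08 -0.02] gap 0.0083
```

move_arm:
  motion: [0.002, 0.001, 0.001, 0, 0.004, 0.001, 0.001, 0, 0.006, 0.001, 0.001, 0, 0.007, 0.001, 0.001, 0, 0.008, 0.001, 0.001, 0]

```text
time: 14.98
tcp_pos: [0.5817, 0.147, 0.0419]
orientation: [0.375, 0.6, -0.374, 0.6]
force: [-2.4, -0.4, 4.3]
finger_gap: 0.0004
```

```bash
python3 -c "
from h import *
sl()"
```

```text
t 14.97 loc [1.1, -76.7, 41.9] F x,y,z -2.3 0.7 4.3 M [-0.06  0.28  0.01] gap 0.0004
```

move_arm:
  motion: [0.001, -0.001, 0, 0, 0.002, -0.001, 0, 0, 0.003, -0.001, 0, 0, 0.003, -0.001, 0, 0]

```text
time: 15.48
tcp_pos: [0.582, 0.147, 0.0413]
orientation: [0.375, 0.599, -0.374, 0.6]
force: [-4.8, 0.4, 14.8]
finger_gap: 0.0007
```

```bash
python3 -c "
from h import *
sl()"
```

```text
t 15.47 loc [1.3, -76.8, 41.3] F x,y,z -4.2 2.4 14.8 M [ 0.03  0.83 -0.06] gap 0.0007
```

move_arm:
  motion: [0.0005, -0.0005, 0, 0, 0.001, -0.001, 0, 0, 0.001, -0.001, 0, 0]

```text
time: 15.85
tcp_pos: [0.5819, 0.147, 0.0412]
orientation: [0.376, 0.599, -0.373, 0.601]
force: [-4.6, 1.6, 16.9]
finger_gap: 0.0005
```

```bash
python3 -c "
from h import *
sl()"
```

```text
t 15.85 loc [1.3, -76.9, 41.2] F x,y,z -3.5 3.5 16.9 M [0.25 0.77 0.  ] gap 0.0005
```

move_arm:
  motion: [-0.03, 0, 0, 0, -0.08, 0, 0, 0, -0.1, 0, 0.04, 0, -0.1, 0, 0.05, 0, -0.1, 0, 0.05, 0]

```text
time: 16.48
tcp_pos: [0.6009, 0.101, 0.1361]
orientation: [0.375, 0.6, -0.375, 0.599]
force: [-0.6, -0.1, -0.1]
finger_gap: 0.0002
```

```bash
python3 - <<'E'
from h import *
sl()
c=cal('wrist'); I=robot.get_image('wrist'); np.save('w6.npy',c,allow_pickle=True); cv2.imwrite('pics/w6f.png',I)
T=robot.get_image('top');S=robot.get_image('side'); cv2.imwrite('pics/s6.png',S)
p=np.array([proj(c,np.r_[B+Y*q/1e3,.03]) for q in(-60,80)]);print(p)
u,v=p.mean(0).astype(int); v0=max(v-130,0)
a=cv2.resize(I[v0:v0+250,u-80:u+80],(384,600),interpolation=cv2.INTER_CUBIC)
b=cv2.resize(S[155:230,190:270],(410,384),interpolation=cv2.INTER_CUBIC); b=np.vstack([b,np.zeros((216,410,3),np.uint8)])
print(u-80,v0); cv2.imwrite('pics/w6.png',np.hstack([a,b]))
E
```

```text
t 16.48 loc [-1.9, -126.5, 136.1] F x,y,z -0.6 0.2 -0.1 M [-0.06 -0.14 -0.01] gap 0.0002
[[282.65115714 144.86823478]
 [282.59161189 -17.48497574]]
202 0
```

View pics/w6.png

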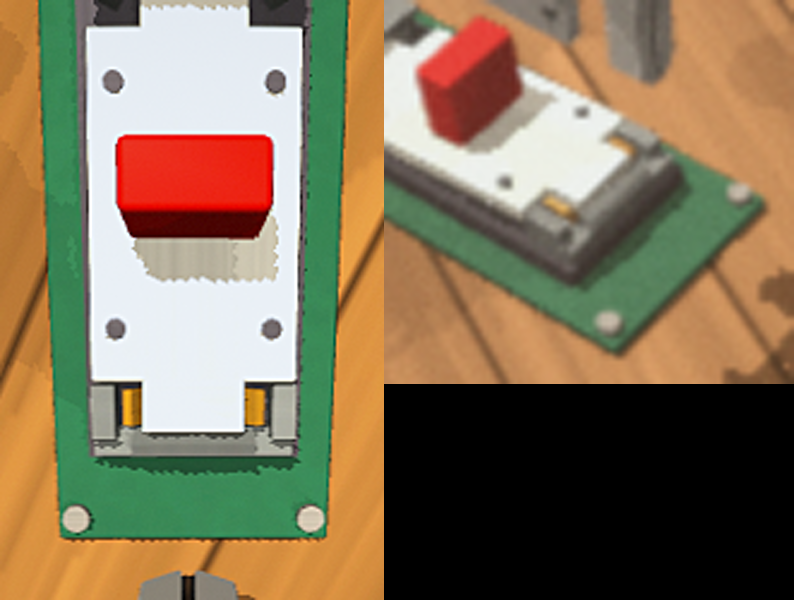

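```bash
python3 - <<'E'
from h import *
c=np.load('w6.npy',allow_pickle=True).item(); g=lambda x,y:(202+(x+.5)/2.4-.5,(y+.5)/2.4-.5)
for n,p,z in [('ear end L',(142,432),.041),('ear end R',(245,432),.041),('bodyL',(93,381),.040),('bodyR',(299,381),.040),('body far L',(86,27),.032),('body far R',(303,27),.032),('cheek L in',(117,440),.04),('cheek R in',(272,440),.04),('wall outer',(194,455),.04),('cheek front',(105,384),.04)]: print(n,loc(atz(c,*g(*p),z)))
go([*(B+Y*(-.079)),.06],26.1)
E
```

```text
ear end L [-20.7, -92.0, 41.0]
ear end R [19.9, -92.1, 41.0]
bodyL [-39.5, -72.1, 40.0]
bodyR [40.8, -72.2, 40.0]
body far L [-39.6, 56.3, 32.0]
body far R [39.8, 56.2, 32.0]
cheek L in [-30.8, -95.3, 40.0]
cheek R in [30.8, -95.4, 40.0]
wall outer [-0.2, -101.4, 40.0]
cheek front [-34.9, -73.3, 40.0]
yaw now 26.08 shift mm [ 75.8   2.2 -46.2] turn -0.02 q6 -0.473
```

The ear is centred between the clips (crop x 142–245), but the spring has pushed its end against the bevelled wall, at y = C−86. My last press also dragged it that way. I'll press again while pulling towards +y.

move_arm:
  motion: [0, 0.002, -0.0455, 0, 0.03, 0.002, -0.0455, 0, 0.07, 0.002, -0.0455, 0, 0.088, 0.002, -0.0455, 0, 0.092, 0.002, -0.0455, 0, 0.0945, 0.002, -0.0455, 0, 0.0955, 0.002, -0.0455, 0]

```text
time: 17.5
tcp_pos: [0.5845, 0.143, 0.0432]
orientation: [0.375, 0.599, -0.374, 0.6]
force: [-0.9, 0.6, 0.1]
finger_gap: 0.0007
```

```bash
python3 -c "
from h import *
sl()"
```

```text
t 17.5 loc [1.9, -81.6, 43.2] F x,y,z -0.6 0.9 0.1 M [-0.05 -0.15  0.02] gap 0.0007
```

move_arm:
  motion: [0.0015, -0.002, 0, 0, 0.0035, -0.002, 0, 0, 0.0045, -0.002, -0.001, 0, 0.0052, -0.002, -0.002, 0, 0.0055, -0.002, -0.003, 0, 0.0055, -0.002, -0.003, 0]

```text
time: 18.25
tcp_pos: [0.5841, 0.1436, 0.0407]
orientation: [0.375, 0.597, -0.374, 0.603]
force: [0.1, -4.6, 13.1]
finger_gap: 0.0001
```

```bash
python3 -c "
from h import *
sl()"
```

```text
t 18.25 loc [1.7, -80.9, 40.7] F x,y,z -1.9 -4.2 13.1 M [-0.95 -0.08 -0.03] gap 0.0001
```

move_arm:
  motion: [0.0005, -0.001, -0.001, 0, 0.001, -0.001, -0.002, 0, 0.0015, -0.001, -0.002, 0, 0.0015, -0.001, -0.002, 0]

```text
time: 18.75
tcp_pos: [0.58, 0.146, 0.0362]
orientation: [0.375, 0.599, -0.374, 0.601]
force: [2.6, -0.9, 3.0]
finger_gap: 0.0005
```

```bash
python3 -c "
from h import *
sl()"
```

```text
t 18.75 loc [-0.9, -76.9, 36.2] F x,y,z 1.9 -2.0 3.0 M [-0.19 -0.57  0.04] gap 0.0005
```

It's through the sticking point (36 mm, 3 N). Pressing on home.

move_arm:
  motion: [0.0015, 0.0005, 0, 0, 0.003, 0.0005, 0, 0, 0.0045, 0.0005, 0, 0, 0.0045, 0.0005, 0, 0]

```text
time: 19.25
tcp_pos: [0.579, 0.1464, 0.0303]
orientation: [0.374, 0.6, -0.374, 0.6]
force: [3.5, -0.5, 3.3]
finger_gap: 0.0001
```

```bash
python3 -c "
from h import *
sl()"
```

```text
t 19.25 loc [-1.5, -76.1, 30.3] F x,y,z 2.9 -2.0 3.3 M [-0.15 -0.6  -0.01] gap 0.0001
```

Now at 30.3 mm, which is about the seated ear top (30 mm). One firm press to confirm.

move_arm:
  motion: [0.0015, 0.001, 0, 0, 0.003, 0.001, 0, 0, 0.003, 0.001, 0, 0]

```text
time: 19.62
tcp_pos: [0.5792, 0.1465, 0.0301]
orientation: [0.373, 0.601, -0.375, 0.599]
force: [-9.4, -3.5, 24.4]
finger_gap: 0.0003
```

```bash
python3 -c "
from h import *
sl()"
```

```text
t 19.62 loc [-1.4, -76.1, 30.1] F x,y,z -9.9 1.0 24.4 M [-0.86  1.79  0.01] gap 0.0003
```

Firm stop at 30.1 mm under 24 N, so it's seated. Withdraw and check.

move_arm:
  motion: [-0.03, 0, 0, 0, -0.08, 0, 0, 0, -0.11, 0, 0.03, 0, -0.11, 0, 0.05, 0, -0.11, 0, 0.05, 0, -0.11, 0, 0.05, 0]

```text
time: 20.38
tcp_pos: [0.5999, 0.1023, 0.1346]
orientation: [0.374, 0.601, -0.375, 0.598]
force: [-0.6, 0.3, 0.1]
finger_gap: 0.0002
```

```bash
python3 - <<'E'
from h import *
sl(); c=cal('wrist'); I=robot.get_image('wrist'); np.save('w7.npy',c,allow_pickle=True)
S=robot.get_image('side')
p=np.array([proj(c,np.r_[B+Y*q/1e3,.03]) for q in(-60,80)]); u,v=p.mean(0).astype(int); print(u-80,p)
a=cv2.resize(I[0:250,u-80:u+80],(384,600),interpolation=cv2.INTER_CUBIC)
b=cv2.resize(S[145:230,150:270],(410,290),interpolation=cv2.INTER_CUBIC); b=np.vstack([b,np.zeros((310,410,3),np.uint8)])
cv2.imwrite('pics/w7.png',np.hstack([a,b]))
E
```

```text
t 20.38 loc [-2.2, -124.9, 134.6] F x,y,z -0.4 0.5 0.1 M [ 0.02 -0.11  0.  ] gap 0.0002
203 [[283.34763626 146.7641014 ]
 [283.53152076 -16.03524203]]
```

View pics/w7.png

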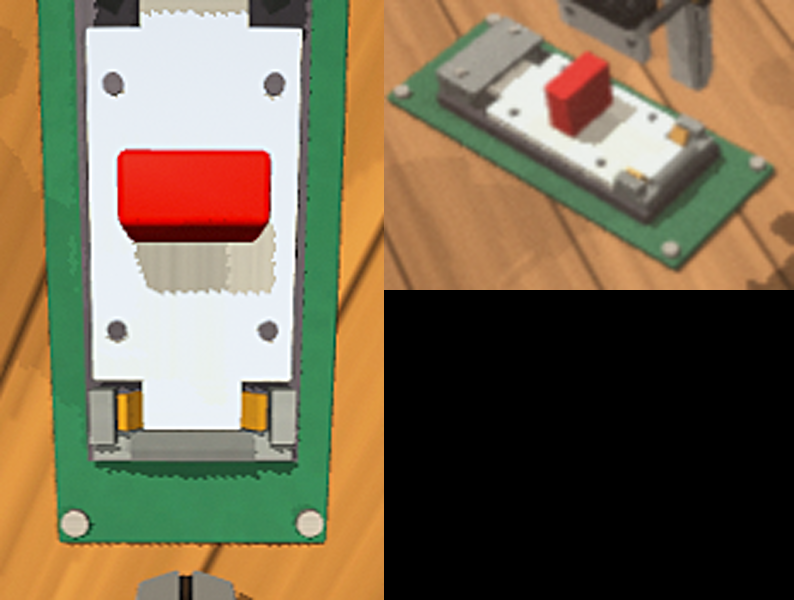

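```bash
python3 - <<'E'
from h import *
c=np.load('w7.npy',allow_pickle=True).item(); g=lambda x,y:(203+(x+.5)/2.4-.5,(y+.5)/2.4-.5)
for n,p,z in [('ear end L',(142,430),.03),('ear end R',(241,430),.03),('bodyL',(93,380),.03),('bodyR',(290,380),.03),('far L',(86,28),.03),('far R',(302,28),.03)]: print(n,loc(atz(c,*g(*p),z)))
sl(); robot.hand_in()
E
```

```text
ear end L [-21.0, -90.8, 30.0]
ear end R [19.4, -90.8, 30.0]
bodyL [-40.4, -70.6, 30.0]
bodyR [38.8, -70.6, 30.0]
far L [-39.6, 58.0, 30.0]
far R [39.6, 57.9, 30.0]
t 20.48 loc [-1.6, -124.9, 135.5] F x,y,z 0.3 -0.6 -0.2 M [-0.01 -0.09 -0.01] gap 0.0009
the job is handed in; nothing more can be done
```

The die plate is seated flat in the bracket and released, and I handed the job in at about 20.5 s of the 53 s allowed. No verdict was reported.

**How it went:**
- I gripped the plate nearest the base across its block, then tilted it about 14° by lowering its near (−y) ear on the back edge of the slot roof.
- I slid the other ear under the roof and pushed the shoe back about 8 mm, reading 5.8 N.
- I swung the −y end down, let go, and pressed that ear home with closed fingers.

**What went wrong on the way:** the first press stuck at 17 N. The spring had pushed the ear end against the bevelled end wall, and my finger was dragging it that way too. I pressed again while pulling towards the spring, and it went through at roughly 13–18 N.

**Last checks:**
- **Height:** at 24 N the ear top came to a firm stop at 30.1 mm, against 30.0 expected. That press was above the 12–18 N advised but well under the 80 N limit.
- **Flatness:** taking the plate top as 30 mm high, the wrist view gives body widths of 79.2 mm and 79.2 mm at the two ends, so it looks level.
- **Position:** the centre is about 6 mm from bed towards the clips, within 1 mm of the centre line, and the yaw is about 0.4°.
- **Carriage:** I measured its middle C at about 6 mm from bed towards the clips, which puts the plate centre on C.
- **Release and bystanders:** the robot touches nothing. It never came near the vase, jar or mug, but I did not re-measure where they stand.

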